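Load a PCR cooler into a freezer-rack tray and slide the tray home

TASK

The small PCR cooler has to go back to the freezer: set it flat in the loose metal tray on the bench, then slide the loaded tray by its pull into the empty bay of the freezer rack, feeling for the guide rails inside, until it is fully home against the rear stop with its front flush with the rack. The rails catch easily, so do not force the tray, and leave the other things on the bench where they are.

Things in the scene. Friction and masses are not known exactly. Their poses are not given: they have to be found in the camera images.
- cooler: Small PCR cooler: off-white plastic block, teal top with 8 x 4 wells, about 250 g, left or right of the tray. Foot flange 100 x 64 mm, 5 mm high; above it the body is 94 mm (its x) x 58 mm (its y) up to 36 mm; 40 mm tall in all. Origin: centre of the underside, z up. Grip it across its 58 mm.
- tray: Loose aluminium sheet tray on the bench before the rack, about 300 g: 150 mm (its x) x 140 mm (y), floor and walls 3 mm, walls 28 mm high, corners rounded (the leading ones with 10 mm radius). Origin: centre of the underside; +x points to the leading end, which goes in first. Front panel 150 mm wide, 48 mm high, outer face at x = -78 mm. It slides flat on the bench and into the bay at the same level.
- tray_pull (a point): Middle of the grip on the tray's pull: an upright tab of folded sheet standing out from the middle of the panel, 8 mm thick (along the tray's y), 42 mm long (x = -78 to -120 mm), 23 to 47 mm above the underside; this point is at x = -104 mm, z = 35 mm in the tray's frame. Pinch the tab from above across its 8 mm, fingers on either side of it.
- rack: Fixed aluminium freezer rack on the bench: two bays side by side, 196 mm apart, under one roof; 398 mm wide (y), 162 mm deep (x), 60 mm high, open at the front; a pen and a folded carrying bar (14 mm high, 140 mm behind the front) on the roof. Origin: middle of the front at bench level; +x points into the rack. One bay already holds a tray, whose pull sticks out 42 mm in front.
- bay: The rack's empty bay. Origin: middle of its mouth, in the plane of the rack's front, at bench level; +x points straight in (the insertion direction), z up. The mouth is 194 mm wide and 57 mm high. More than 15 N between the tray and the bay or rack counts as forcing it; the tray's drag on the bench comes on top of that, some 3 to 8 N, more if the hand presses down on it.
- bay_rails (a point): Fixed point on the bay's middle line, at bench level, 8 mm behind the front, where the two guide rails begin, hidden under the roof. Flared ends, 163 mm apart here, narrow within 24 mm to parallel rails 142.4 mm apart, 36 mm high. The pair is screwed in slots and stands up to 14 mm left or right of the bay's middle, parallel to it, not moving; this point does not show where: only contact does.
- bay_home (a point): Fixed point 26 mm in front of the bay's mouth on its middle line, 35 mm above the bench: where tray_pull comes to be (give or take the rails' 14 mm sideways) when the tray is home. Its leading end then touches the fixed rear stop, 153 mm behind the front; the tray's origin is at x = 78 mm in the bay's frame and its panel is flush with the rack's front.
- tip_box: Bystander: closed tip box, grey foot with a clear lid, no wells, 100 x 64 x 52 mm, on the side of the tray where the cooler is not. Origin: centre of the underside.
- big_cooler: Bystander: large PCR cooler with 12 x 8 wells, 140 x 104 x 39 mm. Origin: centre of the underside.
- lid_a: Bystander: clear plastic lid, 130 x 92 x 59 mm. Origin: centre of the underside.
- lid_b: Bystander: another such clear lid. Origin: centre of the underside.
- bottle: Bystander: white bottle 160 mm tall, 60 mm across. Origin: centre of the underside.
- pipette: Bystander: pipette lying on the bench, 260 mm long, 28 mm thick. Origin: under its middle.
Things that resemble listed ones, but are neither listed nor needed, are in the scene too. What is shaped like the tray but yellow is not meant.

How it is judged:
By the outcome, as a careful person would: the job done as asked, in the order asked, and still so for the second after the job is handed in, with the robot touching nothing.
It also fails if it takes over 72 s, if anything falls off the work surface, if the arm or the gripper's body presses on something with over 40 N, if the wrist force passes 120 N, or if a joint passes its speed limit or range.

ROBOT

A 6-joint arm with a two-finger parallel gripper is mounted at the origin on the work surface. World frame = base frame: x ahead of the robot, y to its left, z up, the work surface at z = 0. Lengths are in m, angles in degrees, forces in N, time in s.
With the tool pointing down it reaches from about 0.35 to 0.875 m from the base axis. Payload 4.2 kg.
Tool frame: the origin (TCP) lies between the finger pads; the fingertips stand 25 mm ahead of it and the grasp point (between the pads) lies 6 mm ahead of it (r.tips_ahead is the distance from the TCP to the fingertips, in m); z points along the fingers, y is the direction in which the jaws open and shut (so a half turn about z gives the same grasp; the last joint's range is limited). The gripper opens to 87 mm and grips with 3 to 60 N. Pads are 19 mm wide; open, the fingers measure 117 mm over their backs; the gripper's body (75 mm by 190 mm) begins 51 mm behind the grasp point.
Start: joints at [-53.308, 22.042, 0.453, 0, -68.411, -14.817], TCP at [0.233, -0.58, 0.248] pointing down, gripper open.
Joint ranges: [-179.83, 179.83], [-69.29, 118.12], [-61.27, 80.66], [-181.25, 117.63], [-171.15, -9.14], [-177.46, 177.46]. Speed limits (degrees/s): [159.86, 159.86, 180, 180, 180, 180].

INTERFACE

Orientations are given as a 3x3 rotation matrix whose columns are the frame's x, y, z axes.
In Python, from station import r, vision, finish_job gives the robot as it stands.
- The arm moves only by the shell command python3 -m jog 'ROWS'. ROWS is a JSON object of lists of equal length, an entry for each row: "rot": the turn, a rotation vector about the world's x, y, z in degrees, a list of three; "delta_pos": the shift along the world's x, y, z in mm, a list of three; "grip": the opening in per cent of the stroke, from 0 (shut) to 100 (fully open). A call has 1 to 10 rows; each row shifts and turns the commanded pose from where the row before left it; what a row does not reach is not made up. A row lasts 1/12 s, in which the tool goes at most 41.7 mm and 7.16 degrees, less where a joint would pass 70% of its speed; a pose out of reach is approached as far as the arm can. A call with a gripper value outside its range is refused whole. The fingers move at their own pace and stop on an object; the grip force is fixed at half the most. Time passes only in rows, so rows that do not move let the fingers close. It gives the time, the measured TCP pose, the force and the opening at its end, in the units of the state.
- r.sense(): the state, without advancing time (a new reading comes with each control period).
- vision.capture(name): name is "scene" or "side" or "wrist"; returns a dict with "frame" (384x512x3 uint8, red, green, blue), "K" (3x3 intrinsics, pixels), "xyz" and "orientation" of the camera in the world. Camera axes: x right, y up, looking along -z (the intrinsics and any distortion apply to the point x, -y, -z); pixel columns grow to the right and rows downward; lengths in m; the calibration is good to about 2 mm. The wrist camera is an equidistant fisheye: a pixel r from the principal point sees the ray r / f radians off the axis. A picture is of the moment at which its call begins. There is no depth.
- finish_job(): hands the job in, once; it reports no verdict.
The state is a dict: "time_s": time; "joints": joint angles; "joint_velocities": joint speeds; "effort": joint torques, N m; "tcp_pos": TCP position; "ee_rot": TCP orientation; "wrist_force": force on the tool from outside, world axes, zero at the start; "moment": the same for the moment, N m; "gripper_width": opening from 0.0 (shut) to 1.0 (fully open).
Only numpy, scipy, OpenCV 4.12 (cv2) and the standard library are available. Lean on these libraries where they do the work, as an engineer would, in place of code of your own. Each camera call takes 0.05 s, during which the arm holds its last target. There are 200 camera calls.

## Working session

There is one attempt and no reset: what is moved stays moved. The work goes in short steps, Python scripts to look and compute and a shell command to move; the robot and the scene stay as the last step left them, time stands still between calls to the robot, and variables do not carry over. Pictures are saved under pics/ and viewed, about 8 in all and at most 12, crops included, and the job is handed in when it is done.

```bash
mkdir -p pics; ls
cat > h.py <<'E'
import numpy as np, cv2
from station import r, vision
def cap(n,fn=None):
    c=vision.capture(n)
    if fn: cv2.imwrite('pics/'+fn,cv2.cvtColor(c['frame'],cv2.COLOR_RGB2BGR))
    return c
def ray(c,u,v):
    K=np.array(c['K']);x=(u-K[0,2])/K[0,0];y=(v-K[1,2])/K[1,1]
    return x,y
def ray_w(c,u,v,fish=False):
    x,y=ray(c,u,v)
    if fish:
        t=np.hypot(x,y);s=np.sin(t)/t if t>1e-9 else 1
        d=np.array([x*s,-y*s,-np.cos(t)])
    else: d=np.array([x,-y,-1.])
    return np.array(c['orientation'])@d
def onz(c,u,v,z=0,fish=False):
    d=ray_w(c,u,v,fish);o=np.array(c['xyz']);return o+d*(z-o[2])/d[2]
def proj(c,p,fish=False):
    K=np.array(c['K']);q=np.array(c['orientation']).T@(np.array(p)-np.array(c['xyz']))
    q=np.array([q[0],-q[1],-q[2]])
    if fish:
        n=np.hypot(q[0],q[1]);t=np.arctan2(n,q[2]);m=q[:2]/n*t
    else: m=q[:2]/q[2]
    return K[0,0]*m[0]+K[0,2],K[1,1]*m[1]+K[1,2]
E
python3 - <<'E'
from h import *
import pickle
d={}
for n in('scene','side','wrist'):
    d[n]=cap(n);print(n,d[n]['xyz'],np.round(d[n]['orientation'],3).tolist(),np.round(d[n]['K'],1).tolist())
pickle.dump(d,open('c0.pkl','wb'))
im=d['scene']['frame'][:,:,::-1]
cv2.imwrite('pics/a.png',cv2.resize(im,(800,600),interpolation=cv2.INTER_CUBIC))
im=d['side']['frame'][:,:,::-1]
cv2.imwrite('pics/b.png',cv2.resize(im,(800,600),interpolation=cv2.INTER_CUBIC))
E
```

```text
pics
scene [ 1.10122741 -0.9536175   1.04615709] [[0.853, -0.342, 0.393], [0.521, 0.561, -0.643], [-0.0, 0.754, 0.657]] [[422.7, 0.0, 256.9], [0.0, 422.7, 184.2], [0.0, 0.0, 1.0]]
side [0.00448828 0.62310814 0.91768129] [[-0.758, 0.485, -0.436], [-0.652, -0.557, 0.514], [0.007, 0.674, 0.738]] [[419.1, 0.0, 260.1], [0.0, 419.1, 187.2], [0.0, 0.0, 1.0]]
wrist [ 0.16089528 -0.60859383  0.3840151 ] [[-0.373, -0.89, -0.262], [0.928, -0.357, -0.107], [0.001, -0.283, 0.959]] [[297.3, 0.0, 249.9], [0.0, 297.3, 196.7], [0.0, 0.0, 1.0]]
```

View pics/a.png

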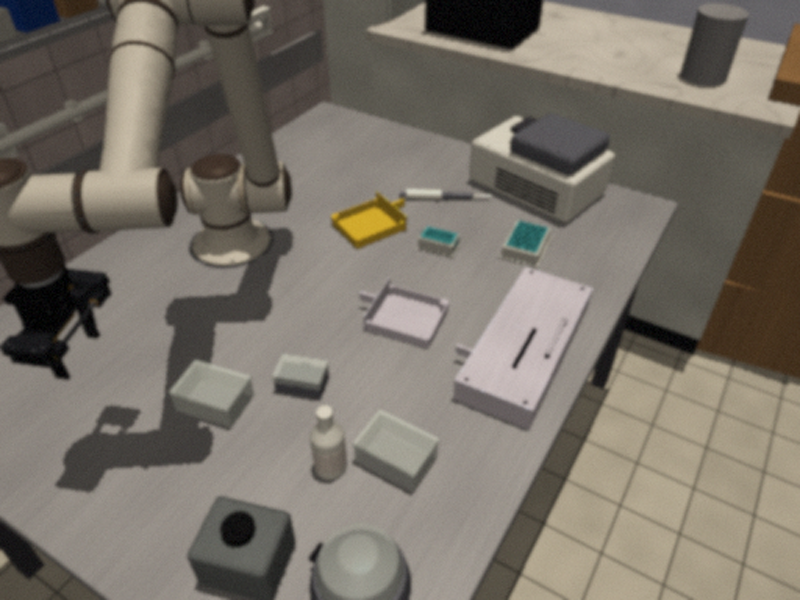

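View pics/b.png

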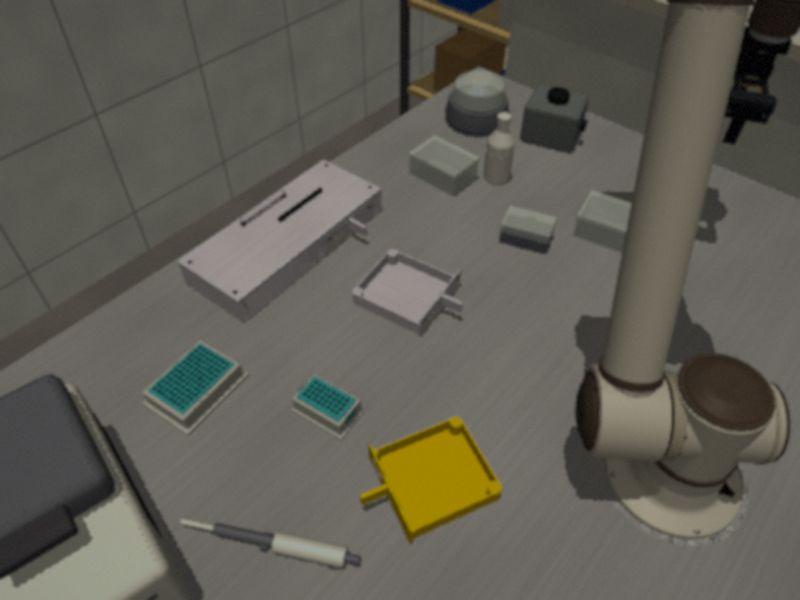

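The blurry scene and side views (800 px scale) show these look-alikes:
- **Cooler:** the small teal block at scene (440,238) / side (326,403). The big cooler is at scene (527,240) / side (195,383), and the tip box without wells is at scene (302,375).
- **Tray:** the aluminium one at scene (405,313) / side (408,290). The yellow one at scene (370,220) is not meant.
- **Bay:** the occupied bay's pull is at scene (465,352), so the empty bay is the left one (+y).

I choose the small teal block, the aluminium tray and the +y bay.

Run:
```python
from h import *
import pickle
d=pickle.load(open('c0.pkl','rb'))
S=512/800
for n,pts in (('scene',[(440,238),(405,325),(530,330),(380,330),(300,300)]),('side',[(326,400),(408,290),(290,230),(500,350)])):
    f=cv2.cvtColor(d[n]['frame'],cv2.COLOR_RGB2HSV)
    print(n,[f[int(v*S),int(u*S)].tolist() for u,v in pts])
    m=((f[...,0]>80)&(f[...,0]<97)&(f[...,1]>110)).astype(np.uint8)
    k,l,st,ce=cv2.connectedComponentsWithStats(m)
    for i in range(1,k):
        if st[i,4]>60:
            cs,_=cv2.findContours((l==i).astype(np.uint8),0,1)
            b=cv2.boxPoints(cv2.minAreaRect(cs[0]));
            w=onz(d[n],*ce[i],.04);ys,xs=np.nonzero(l==i)
            P=np.array([onz(d[n],x,y,.04)[:2] for x,y in zip(xs,ys)],np.float32)
            print(st[i].tolist(),w.round(4),[np.round(t,4) for t in cv2.minAreaRect(P)])
# montage of crops
def crop(n,x,y,w,h):
    return cv2.resize(d[n]['frame'][y:y+h,x:x+w,::-1],(400,300),interpolation=cv2.INTER_CUBIC)
A=np.vstack([np.hstack([crop('scene',220,165,100,75),crop('scene',280,165,120,90)]),np.hstack([crop('side',215,150,100,75),crop('side',105,95,160,120)])])
cv2.imwrite('pics/c.png',A)
```

```text
scene [[89, 139, 112], [2, 18, 196], [175, 19, 163], [177, 24, 105], [16, 26, 148]]
[326, 143, 23, 17, 261] [0.6666 0.3695 0.04  ] [array([0.666 , 0.3705]), array([0.0685, 0.1007]), np.float64(8.0974)]
[271, 146, 20, 9, 102] [0.4725 0.2573 0.04  ] [array([0.472 , 0.2573]), array([0.0753, 0.0346]), np.float64(8.1177)]
side [[88, 172, 77], [9, 17, 151], [7, 16, 148], [23, 18, 112]]
[96, 221, 53, 43, 1091] [0.6646 0.3827 0.04  ] [array([0.6655, 0.3806]), array([0.0758, 0.1112]), np.float64(7.2446)]
[191, 242, 36, 27, 496] [0.4717 0.2665 0.04  ] [array([0.4722, 0.2663]), array([0.0805, 0.0445]), np.float64(7.9209)]
```

View pics/c.png

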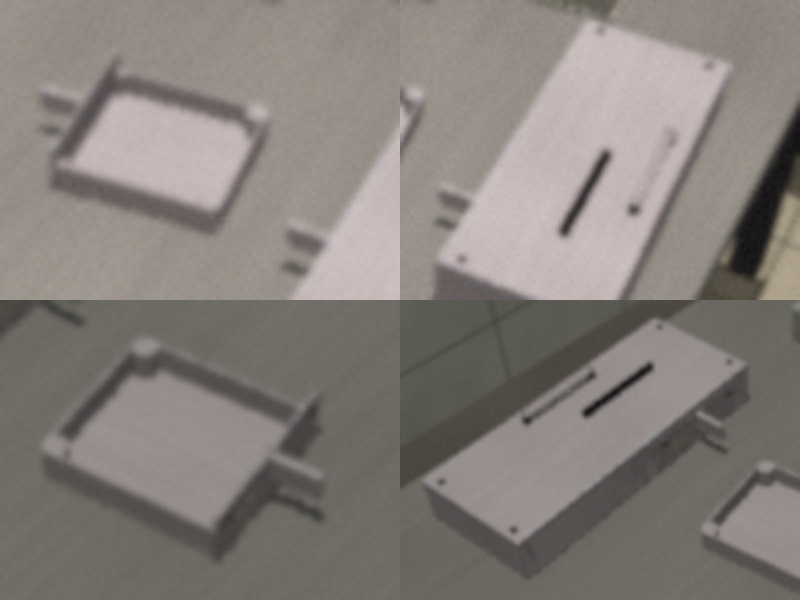

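The crops show the tray with its tab at scene crop (42,92) and side crop (322,478). They also show the roof corners of the rack, with the full bay's pull on the −y side. Next I cast rays at these.

Run:
```python
from h import *
import pickle
d=pickle.load(open('c0.pkl','rb'))
s,t=d['scene'],d['side']
def p(n,c,l,z):
    print(n,[onz(c,u,v,z)[:2].round(4).tolist() for u,v in l])
p('roof s: frontR, backL?',s,[(335.5,171),(379,185.1),(291.1,243.9)],.06)
p('roof side',t,[(207,102.2),(243,119.8),(115,169),(155,191.8)],.06)
p('tab end s',s,[(230.5,188)],.047);p('tab end side',t,[(295.5,194.5)],.047)
p('tray lead corners s',s,[(220+268/4,165+113/4),(220+215/4,165+215/4)],.028)
p('tray rear s z48 (+y), ',s,[(220+117/4,165+55/4)],.048)
p('tray lead side',t,[(215+145/4,150+40/4),(215+43/4,150+143/4)],.028)
p('tray panel side z48',t,[(215+318/4,150+97/4)],.048)
p('full pull end s',s,[(280+42*.3,165+190*.3)],.047);p('side',t,[(105+322*.4,95+135*.4)],.047)
```

```text
roof s: frontR, backL? [[0.7199, 0.2259], [0.883, 0.2332], [0.7453, -0.1705]]
roof side [[0.9015, -0.152], [0.7457, -0.1624], [0.8713, 0.2462], [0.7163, 0.2276]]
tab end s [[0.4342, -0.0419]]
tab end side [[0.4265, -0.0272]]
tray lead corners s [[0.6099, 0.0574], [0.6324, -0.0777]]
tray rear s z48 (+y),  [[0.4647, 0.035]]
tray lead side [[0.6233, -0.0642], [0.6078, 0.0641]]
tray panel side z48 [[0.4758, -0.0866]]
full pull end s [[0.7009, -0.0748]]
side [[0.6826, -0.0506]]
```

Run:
```python
from h import *
s=r.sense();print(s['time_s'],s['tcp_pos'],np.round(s['ee_rot'],3).tolist(),s['wrist_force'],s['gripper_width'],r.tips_ahead)
```

```text
0.15 [ 0.23272773 -0.57962098  0.24674114] [[-0.928, -0.372, -0.001], [-0.372, 0.928, 0.001], [0.0, 0.002, -1.0]] [-0.27577052 -0.09553601 -0.69877712] 1.0034150048781725 0.025
```

```bash
python3 -m jog '{"delta_pos":[[14,34,0],[14,34,0],[14,34,0],[14,34,0],[14,34,0],[12,34,0],[12,34,0],[12,34,0],[12,34,0],[12,34,0]],"rot":[[0,0,-1.4],[0,0,-1.4],[0,0,-1.4],[0,0,-1.4],[0,0,-1.4],[0,0,-1.4],[0,0,-1.4],[0,0,-1.4],[0,0,-1.4],[0,0,-1.4]],"grip":[100,100,100,100,100,100,100,100,100,100]}'
python3 -m jog '{"delta_pos":[[8,34,0],[8,34,0],[8,34,0],[8,34,0],[8,34,0],[8,34,0],[8,34,0],[8,34,0],[8,34,0],[8,34,0]],"rot":[[0,0,0],[0,0,0],[0,0,0],[0,0,0],[0,0,0],[0,0,0],[0,0,0],[0,0,0],[0,0,0],[0,0,0]],"grip":[100,100,100,100,100,100,100,100,100,100]}'
python3 -m jog '{"delta_pos":[[7,32,-16],[7,32,-16],[7,32,-16],[6,33,-16],[2,33,-16],[0,0,0]],"rot":[[0,0,0],[0,0,0],[0,0,0],[0,0,0],[0,0,0],[0,0,0]],"grip":[100,100,100,100,100,100]}'
python3 - <<'E'
from h import *
import pickle
c=cap('wrist');pickle.dump(c,open('w1.pkl','wb'));print(c['xyz'],np.round(r.sense()['ee_rot'],3).tolist(),r.sense()['wrist_force'])
cv2.imwrite('pics/d.png',cv2.resize(c['frame'][:,:,::-1],(800,600),interpolation=cv2.INTER_CUBIC))
f=cv2.cvtColor(c['frame'],cv2.COLOR_RGB2HSV)
m=((f[...,0]>80)&(f[...,0]<97)&(f[...,1]>110)).astype(np.uint8)
k,l,st,ce=cv2.connectedComponentsWithStats(m)
for i in range(1,k):
    if st[i,4]>100:
        ys,xs=np.nonzero(l==i)
        P=np.array([onz(c,x,y,.04,True)[:2] for x,y in zip(xs,ys)],np.float32)
        print(st[i].tolist(),[np.round(t,4) for t in cv2.minAreaRect(P)])
E
```

```text
time_s: 0.98
tcp_pos: [0.3629, -0.2383, 0.2475]
ee_rot: [[-0.991, -0.136, 0.0], [-0.136, 0.991, 0.0], [-0.0, 0.0, -1.0]]
wrist_force: [1.0, -0.3, -0.1]
gripper_width: 0.999
time_s: 1.82
tcp_pos: [0.4427, 0.1018, 0.2476]
ee_rot: [[-0.99, -0.138, 0.0], [-0.138, 0.99, 0.0], [-0.0, 0.0, -1.0]]
wrist_force: [1.4, -0.6, -0.5]
gripper_width: 0.997
time_s: 2.32
tcp_pos: [0.4713, 0.2657, 0.1637]
ee_rot: [[-0.99, -0.14, -0.003], [-0.14, 0.99, -0.003], [0.004, -0.002, -1.0]]
wrist_force: [0.6, -1.1, 0.8]
gripper_width: 0.996
[0.39507087 0.25535499 0.30143761] [[-0.99, -0.14, -0.003], [-0.14, 0.99, -0.003], [0.004, -0.003, -1.0]] [-0.13312681 -0.10640975 -0.2100476 ]
[221, 156, 52, 85, 4227] [array([0.4738, 0.2629]), array([0.0813, 0.0459]), np.float64(8.2338)]
```

View pics/d.png

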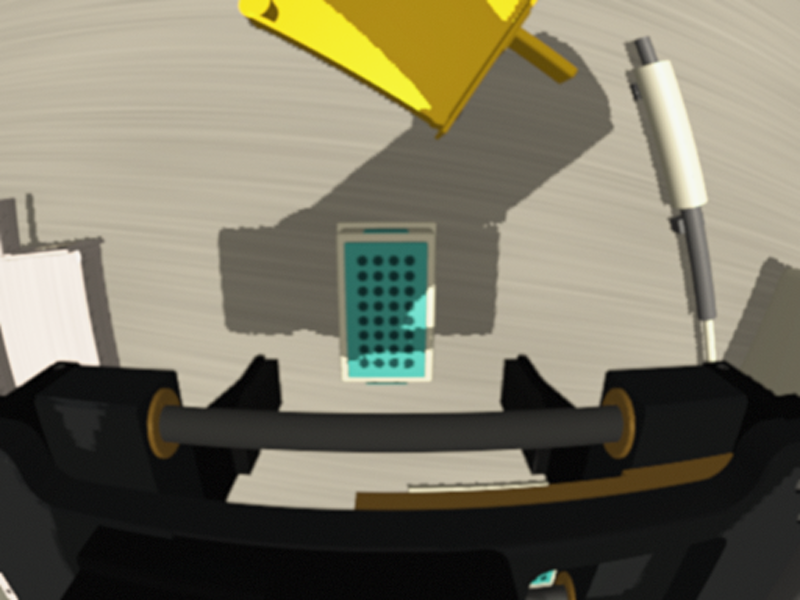

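The picture shows the 8 x 4 well small cooler at (388,305), between the fingers. Its centre is (0.474, 0.263), yaw 8.2°. I go down and grip it.

```bash
python3 -m jog '{"delta_pos":[[1,0,-20],[1,0,-30],[0,0,-30],[0,0,-25],[0,0,-17],[0,0,-9],[0,0,0],[0,0,0],[0,0,0],[0,0,0]],"rot":[[0,0,0],[0,0,0],[0,0,0],[0,0,0],[0,0,0],[0,0,0],[0,0,0],[0,0,0],[0,0,0],[0,0,0]],"grip":[100,100,100,100,100,100,100,60,60,60]}'
python3 -m jog '{"delta_pos":[[0,0,0],[0,0,0],[0,0,0],[0,0,0],[0,0,0],[0,0,0]],"rot":[[0,0,0],[0,0,0],[0,0,0],[0,0,0],[0,0,0],[0,0,0]],"grip":[40,40,40,40,40,40]}'
```

```text
time_s: 3.2
tcp_pos: [0.4747, 0.2626, 0.0381]
ee_rot: [[-0.991, -0.137, 0.002], [-0.137, 0.991, 0.002], [-0.003, 0.002, -1.0]]
wrist_force: [0.3, -0.3, -0.2]
gripper_width: 0.856
time_s: 3.7
tcp_pos: [0.4743, 0.2626, 0.0374]
ee_rot: [[-0.991, -0.137, 0.001], [-0.137, 0.991, 0.001], [-0.001, 0.001, -1.0]]
wrist_force: [-2.1, 1.3, 5.9]
gripper_width: 0.663
```

```bash
python3 -m jog '{"delta_pos":[[0,0,8],[0,0,20],[0,0,30],[0,0,30],[5,-20,22],[9,-35,0],[9,-35,0],[7,-30,0],[0,-10,0],[0,0,0]],"rot":[[0,0,0],[0,0,0],[0,0,0],[0,0,0],[0,0,0],[0,0,0],[0,0,0],[0,0,0],[0,0,0],[0,0,0]],"grip":[40,40,40,40,40,40,40,40,40,40]}'
python3 - <<'E'
from h import *
import pickle
c=cap('wrist');pickle.dump(c,open('w2.pkl','wb'))
cv2.imwrite('pics/e.png',cv2.resize(c['frame'][:,:,::-1],(800,600),interpolation=cv2.INTER_CUBIC))
E
```

```text
time_s: 4.53
tcp_pos: [0.5028, 0.1292, 0.1459]
ee_rot: [[-0.991, -0.133, -0.003], [-0.133, 0.991, -0.001], [0.003, -0.001, -1.0]]
wrist_force: [1.3, 0.1, -2.4]
gripper_width: 0.664
```

View pics/e.png

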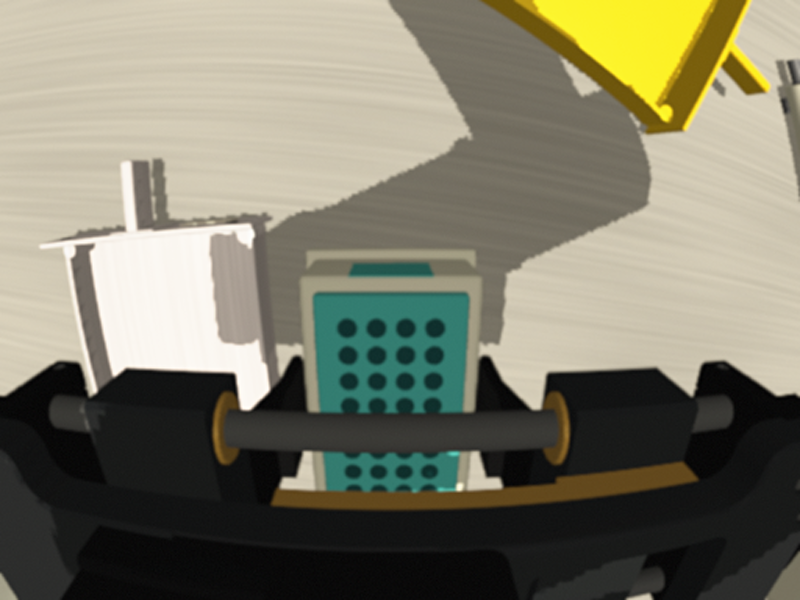

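The cooler is held level. The tray's panel top edge runs (42,244)–(254,223) and its tab end is at (129,162).

Run:
```python
from h import *
import pickle
c=pickle.load(open('w2.pkl','rb'));S=.64
a=onz(c,42*S,244*S,.048,True);b=onz(c,253*S,223*S,.048,True);t=onz(c,129*S,162*S,.047,True)
print(a,b,t,np.linalg.norm(a-b),np.degrees(np.arctan2(-(b-a)[0],(b-a)[1])))
m=(a+b)/2
for y in (7,8,9):
    x=np.array([np.cos(np.radians(y)),np.sin(np.radians(y))]);print(y,m[:2]+.0765*x,t[:2]+.12*x)
print(r.sense()['tcp_pos'])
```

```text
[ 0.48265973 -0.09542719  0.048     ] [0.45864105 0.05084118 0.048     ] [ 0.43041868 -0.02815319  0.047     ] 0.1482272960827922 9.32529615536691
7 [ 0.54658017 -0.01297   ] [ 0.54952422 -0.01352887]
8 [ 0.5464059  -0.01164626] [ 0.54925085 -0.01145242]
9 [ 0.54620855 -0.01032577] [ 0.54894128 -0.00938106]
[0.50320128 0.13069214 0.14606376]
```

```bash
python3 -m jog '{"delta_pos":[[8,-25,0],[12,-40,0],[12,-40,0],[9,-28,-5],[3,-12,-15],[0,0,-25],[0,0,-30],[0,0,-18],[0,0,-9],[0,0,-3]],"rot":[[0,0,0.5],[0,0,0],[0,0,0],[0,0,0],[0,0,0],[0,0,0],[0,0,0],[0,0,0],[0,0,0],[0,0,0]],"grip":[40,40,40,40,40,40,40,40,40,40]}'
python3 -m jog '{"delta_pos":[[0,0,-1],[0,0,0],[0,0,0]],"rot":[[0,0,0],[0,0,0],[0,0,0]],"grip":[40,40,40]}'
```

```text
time_s: 5.42
tcp_pos: [0.5464, -0.0122, 0.0403]
ee_rot: [[-0.989, -0.147, -0.005], [-0.147, 0.989, -0.002], [0.006, -0.001, -1.0]]
wrist_force: [-7.7, 0.4, 12.4]
gripper_width: 0.666
time_s: 5.67
tcp_pos: [0.5489, -0.0121, 0.0415]
ee_rot: [[-0.989, -0.147, 0.003], [-0.147, 0.989, 0.001], [-0.003, 0.0, -1.0]]
wrist_force: [0.8, 0.2, -2.3]
gripper_width: 0.663
```

```bash
python3 -m jog '{"delta_pos":[[0,0,-1],[0,0,0],[0,0,0],[0,0,0]],"rot":[[0,0,0],[0,0,0],[0,0,0],[0,0,0]],"grip":[40,40,40,40]}'
```

```text
time_s: 6.0
tcp_pos: [0.5489, -0.0123, 0.0404]
ee_rot: [[-0.989, -0.146, 0.003], [-0.146, 0.989, 0.001], [-0.003, 0.0, -1.0]]
wrist_force: [0.5, 2.1, 2.5]
gripper_width: 0.662
```

```bash
python3 -m jog '{"delta_pos":[[0,0,0],[0,0,0],[0,0,0],[0,0,0],[0,0,10],[0,0,20],[0,0,30],[0,0,35],[0,0,15],[0,0,0]],"rot":[[0,0,0],[0,0,0],[0,0,0],[0,0,0],[0,0,0],[0,0,0],[0,0,0],[0,0,0],[0,0,0],[0,0,0]],"grip":[78,78,78,78,78,78,78,78,78,78]}'
python3 -m jog '{"delta_pos":[[-15,-3,0],[-30,-6,0],[-30,-5,0],[-25,-4,0],[-6,0,0],[0,0,0]],"rot":[[0,0,0],[0,0,0],[0,0,0],[0,0,0],[0,0,0],[0,0,0]],"grip":[40,40,40,40,40,40]}'
python3 - <<'E'
from h import *
import pickle
c=cap('wrist');pickle.dump(c,open('w3.pkl','wb'))
cv2.imwrite('pics/f.png',cv2.resize(c['frame'][:,:,::-1],(800,600),interpolation=cv2.INTER_CUBIC))
E
```

```text
time_s: 6.83
tcp_pos: [0.5505, -0.0125, 0.1549]
ee_rot: [[-0.989, -0.147, 0.01], [-0.147, 0.989, 0.001], [-0.01, -0.0, -1.0]]
wrist_force: [1.1, 0.2, 1.0]
gripper_width: 0.782
time_s: 7.33
tcp_pos: [0.4398, -0.0312, 0.1496]
ee_rot: [[-0.989, -0.146, -0.001], [-0.146, 0.989, -0.0], [0.001, 0.0, -1.0]]
wrist_force: [0.1, -0.6, -0.5]
gripper_width: 0.438
```

View pics/f.png

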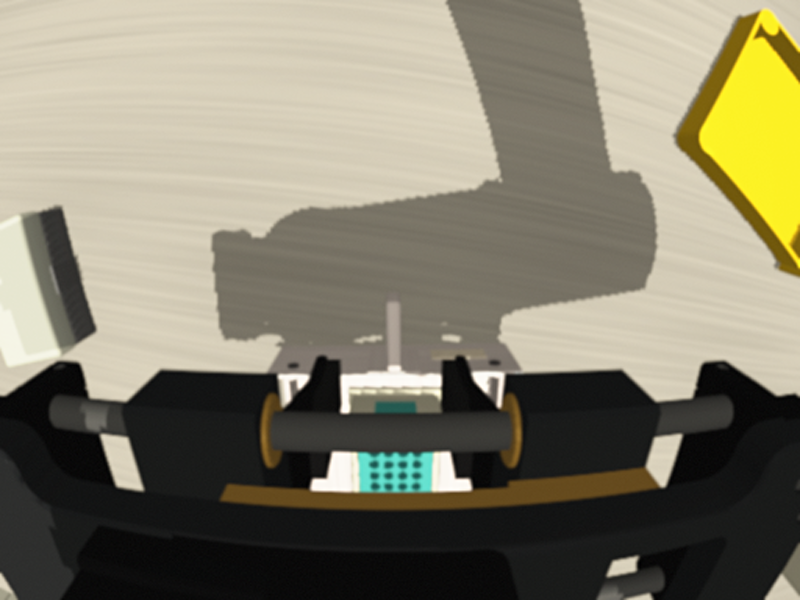

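The cooler sits inside the tray. The tab runs from (393,303) to the panel at (394,370).

Run:
```python
from h import *
import pickle
c=pickle.load(open('w3.pkl','rb'));S=.64
t=onz(c,393*S,303*S,.047,True);b=onz(c,394*S,371*S,.047,True)
print(t,b,np.degrees(np.arctan2(*(b-t)[1::-1])),r.sense()['tcp_pos'])
print(onz(c,272*S,368*S,.048,True),onz(c,522*S,369*S,.048,True))
```

```text
[ 0.43048462 -0.03119169  0.047     ] [ 0.46987966 -0.02472901  0.047     ] 9.31628010590719 [ 0.44173746 -0.03085386  0.14988734]
[ 0.47867129 -0.09422467  0.048     ] [0.45841555 0.04839089 0.048     ]
```

```bash
python3 -m jog '{"delta_pos":[[2,1,-15],[3,1,-25],[0,0,-30],[0,0,-22],[0,0,-12],[0,0,-5],[0,0,0],[0,0,0],[0,0,0],[0,0,0]],"rot":[[0,0,0],[0,0,0],[0,0,0],[0,0,0],[0,0,0],[0,0,0],[0,0,0],[0,0,0],[0,0,0],[0,0,0]],"grip":[40,40,40,40,40,40,40,40,0,0]}'
python3 -m jog '{"delta_pos":[[0,0,0],[0,0,0],[0,0,0],[0,0,0],[0,0,0],[0,0,0]],"rot":[[0,0,0],[0,0,0],[0,0,0],[0,0,0],[0,0,0],[0,0,0]],"grip":[0,0,0,0,0,0]}'
```

```text
time_s: 8.22
tcp_pos: [0.4478, -0.0286, 0.0415]
ee_rot: [[-0.989, -0.146, 0.002], [-0.146, 0.989, 0.001], [-0.002, 0.0, -1.0]]
wrist_force: [0.2, 1.1, 0.1]
gripper_width: 0.317
time_s: 8.72
tcp_pos: [0.447, -0.0287, 0.041]
ee_rot: [[-0.989, -0.147, 0.001], [-0.147, 0.989, -0.0], [-0.0, -0.0, -1.0]]
wrist_force: [-1.3, 1.1, 5.4]
gripper_width: 0.09
```

```bash
python3 -m jog '{"delta_pos":[[2,4,0],[5,8,0],[6,10,0],[6,10,0],[6,10,0],[6,10,0],[5,10,0],[3,6,0],[1,3,0],[0,0,0]],"rot":[[0,0,-0.4],[0,0,-0.4],[0,0,-0.4],[0,0,-0.4],[0,0,-0.4],[0,0,-0.2],[0,0,0],[0,0,0],[0,0,0],[0,0,0]],"grip":[0,0,0,0,0,0,0,0,0,0]}'
python3 - <<'E'
from h import *
import pickle
s=r.sense();print(s['moment'],s['wrist_force'],s['tcp_pos'])
d=[cap('scene'),cap('side'),cap('wrist')];pickle.dump(d,open('w4.pkl','wb'))
def crop(i,x,y,w,h):
    return cv2.resize(d[i]['frame'][y:y+h,x:x+w,::-1],(400,300),interpolation=cv2.INTER_CUBIC)
A=np.vstack([np.hstack([crop(0,220,140,140,105),crop(1,105,95,240,180)]),np.hstack([crop(2,100,120,280,210),crop(1,115,100,140,105)])])
cv2.imwrite('pics/g.png',A)
E
```

```text
time_s: 9.55
tcp_pos: [0.4858, 0.0413, 0.0408]
ee_rot: [[-0.994, -0.106, -0.003], [-0.106, 0.994, -0.002], [0.003, -0.001, -1.0]]
wrist_force: [-2.1, -2.6, 7.9]
gripper_width: 0.087
[-1.03589084  0.77131086 -0.19997001] [-2.08721191 -2.55754201  7.89631114] [0.48578067 0.04131099 0.04081571]
```

View pics/g.png

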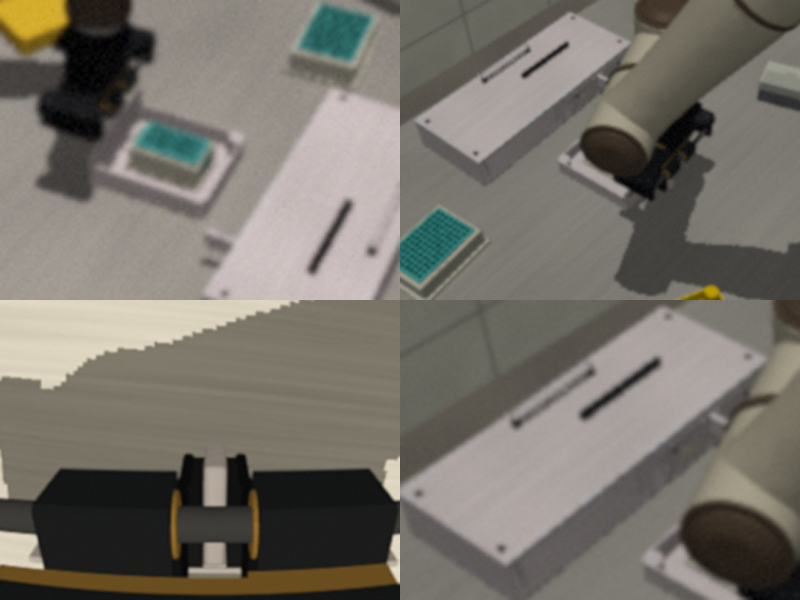

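The cooler is in the tray and the tray follows the tool. The tab is parallel to the fingers in the wrist crop at (215,500).

Run:
```python
from h import *
import pickle
d=pickle.load(open('w4.pkl','rb'));k=140/400
a=onz(d[0],220+243*k,140+135*k,.028,);b=onz(d[0],220+207*k,140+211*k,.028)
print(a,b,np.degrees(np.arctan2((b-a)[0],-(b-a)[1])))
# near-side wall top edge -y side: rear (93,167) z28 to lead
e=onz(d[0],220+95*k,140+172*k,.028);print(e,np.degrees(np.arctan2(*(b-e)[1::-1])))
# teal centroid/yaw
f=cv2.cvtColor(d[0]['frame'],cv2.COLOR_RGB2HSV)
m=((f[...,0]>80)&(f[...,0]<97)&(f[...,1]>110)).astype(np.uint8)
n,l,st,ce=cv2.connectedComponentsWithStats(m)
for i in range(1,n):
    if st[i,4]>60:
        ys,xs=np.nonzero(l==i);P=np.array([onz(d[0],x,y,.043)[:2] for x,y in zip(xs,ys)],np.float32)
        print([np.round(t,4) for t in cv2.minAreaRect(P)])
# rack front edge: roof mask line fit in side + scene
for i,n in((0,'scene'),(1,'side')):
    q=pickle.load(open('c0.pkl','rb'))[n]
    g=cv2.cvtColor(q['frame'],cv2.COLOR_RGB2GRAY).astype(float)
    g=cv2.GaussianBlur(g,(0,0),1)
    pts=[]
    for y in np.linspace(-.13,.20,23):
        x0=.7318-.0698*(y-.0305)
        prof=[];xs=np.arange(-.02,.02,.001)
        for dx in xs:
            u,v=proj(q,(x0+dx,y,.06));prof.append(cv2.getRectSubPix(g.astype(np.float32),(1,1),(u,v))[0,0])
        gr=np.diff(prof);j=np.argmax(np.abs(gr));pts.append((y,x0+xs[j]+.0005))
    pts=np.array(pts);p=np.polyfit(pts[:,0],pts[:,1],1)
    for _ in range(3):
        res=np.abs(pts[:,1]-np.polyval(p,pts[:,0]));p=np.polyfit(pts[res<.004,0],pts[res<.004,1],1)
    print(n,'yaw',np.degrees(np.arctan(-p[0])),'x at y=.0305',np.polyval(p,.0305),(res<.004).sum())
```

```text
[0.65050698 0.12011238 0.028     ] [ 0.67503536 -0.02450775  0.028     ] 9.626078736886075
[ 0.52595458 -0.03639037  0.028     ] 4.5571763223011015
[array([0.6677, 0.367 ]), array([0.0692, 0.099 ]), np.float64(6.8935)]
[array([0.5867, 0.0471]), array([0.0757, 0.0404]), np.float64(4.6177)]
scene yaw 3.2672352730288314 x at y=.0305 0.7293732213438733 23
side yaw 3.282283708582837 x at y=.0305 0.732417885375494 23
```

```bash
python3 -m jog '{"delta_pos":[[2,4,0.7],[4,8,0],[6,11,0],[6,11,0],[6,11,0],[6,11,0],[5,9,0],[4,6,0],[2,3,0],[0,0,0]],"rot":[[0,0,-0.4],[0,0,-0.4],[0,0,-0.4],[0,0,-0.4],[0,0,-0.4],[0,0,-0.2],[0,0,0],[0,0,0],[0,0,0],[0,0,0]],"grip":[0,0,0,0,0,0,0,0,0,0]}'
python3 - <<'E'
from h import *
import pickle
s=r.sense();print(s['moment'],s['wrist_force'],s['tcp_pos'])
d=[cap('scene'),cap('side')];pickle.dump(d,open('w5.pkl','wb'))
f=cv2.cvtColor(d[0]['frame'],cv2.COLOR_RGB2HSV)
m=((f[...,0]>80)&(f[...,0]<97)&(f[...,1]>110)).astype(np.uint8)
n,l,st,ce=cv2.connectedComponentsWithStats(m)
for i in range(1,n):
    if st[i,4]>60:
        ys,xs=np.nonzero(l==i);P=np.array([onz(d[0],x,y,.043)[:2] for x,y in zip(xs,ys)],np.float32)
        print([np.round(t,4) for t in cv2.minAreaRect(P)])
cv2.imwrite('pics/h.png',cv2.resize(d[0]['frame'][130:250,240:400,::-1],(800,600),interpolation=cv2.INTER_CUBIC))
E
```

```text
time_s: 10.53
tcp_pos: [0.5246, 0.1139, 0.0408]
ee_rot: [[-0.998, -0.066, -0.009], [-0.066, 0.998, -0.005], [0.009, -0.004, -1.0]]
wrist_force: [-5.5, -5.0, 9.4]
gripper_width: 0.094
[-1.56391467  1.61871092 -0.43645045] [-5.52973247 -4.9937349   9.37879097] [0.52458033 0.11385701 0.04080882]
[array([0.6678, 0.3674]), array([0.0696, 0.0988]), np.float64(7.9245)]
[array([0.6257, 0.111 ]), array([0.075 , 0.0404]), np.float64(0.2603)]
```

View pics/h.png

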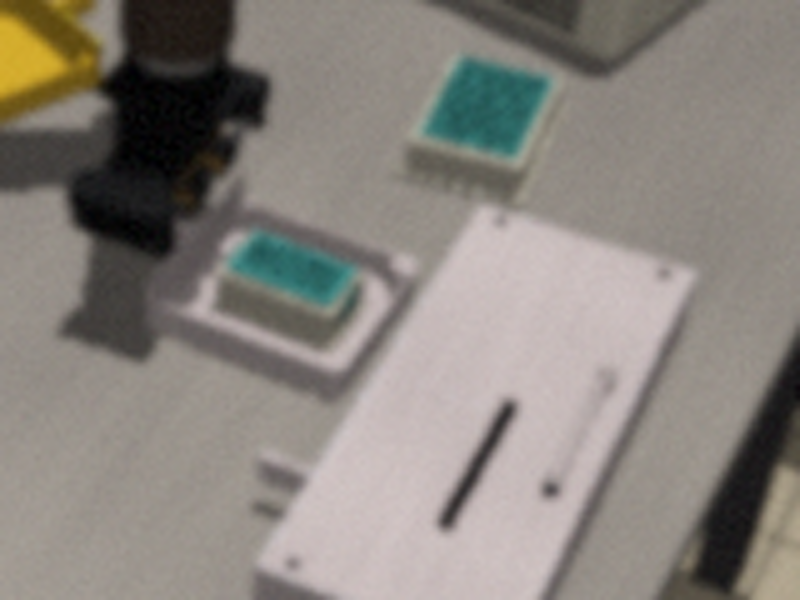

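```bash
cat >> h.py <<'E'
def teal(c,z=.043):
    f=cv2.cvtColor(c['frame'],cv2.COLOR_RGB2HSV)
    m=((f[...,0]>80)&(f[...,0]<97)&(f[...,1]>110)).astype(np.uint8)
    n,l,st,ce=cv2.connectedComponentsWithStats(m)
    for i in range(1,n):
        if st[i,4]>40 and ce[i][0]<325:
            ys,xs=np.nonzero(l==i);P=np.array([onz(c,x,y,z)[:2] for x,y in zip(xs,ys)])
            w,V=np.linalg.eigh(np.cov(P.T));v=V[:,1];print('teal',st[i,4],P.mean(0).round(4),'yaw',np.degrees(np.arctan(v[1]/v[0])).round(2))
E
python3 - <<'E'
from h import *
import pickle
teal(pickle.load(open('c0.pkl','rb'))['scene'],.04)
for n in('w4','w5'): teal(pickle.load(open(n+'.pkl','rb'))[0])
c=pickle.load(open('w5.pkl','rb'))[0]
g=lambda u,v,z:onz(c,240+u/5,130+v/5,z)[:2]
A=g(418,265,.028);B=g(338,378,.028);C=g(165,312,.028);print(A,B,C,np.degrees(np.arctan2((B-A)[0],-(B-A)[1])),np.degrees(np.arctan2((B-C)[1],(B-C)[0])))
E
```

```text
teal 102 [0.4724 0.2573] yaw 8.23
teal 163 [0.5875 0.0465] yaw 4.64
teal 153 [0.6259 0.1107] yaw 1.86
[0.69816105 0.17684818] [0.70102487 0.03852952] [0.5649085  0.03519163] 1.186112104337788 1.4047425520853607
```

```bash
python3 -m jog '{"delta_pos":[[0,2,0.5],[0,2,0.5],[0,1,0],[0,0,0],[0,0,0],[0,0,0]],"rot":[[0,0,0.6],[0,0,0.6],[0,0,0.6],[0,0,0.6],[0,0,0],[0,0,0]],"grip":[0,0,0,0,0,0]}'
python3 - <<'E'
from h import *
import pickle
s=r.sense();print(s['moment'],s['wrist_force'],s['tcp_pos'])
d=[cap('scene'),cap('wrist')];pickle.dump(d,open('w6.pkl','wb'))
teal(d[0])
cv2.imwrite('pics/i.png',np.hstack([cv2.resize(d[0]['frame'][145:220,270:345,::-1],(400,400),interpolation=cv2.INTER_CUBIC),cv2.resize(d[1]['frame'][184:384,150:350,::-1],(400,400),interpolation=cv2.INTER_CUBIC)]))
E
```

```text
time_s: 11.13
tcp_pos: [0.5275, 0.1212, 0.0418]
ee_rot: [[-0.994, -0.111, -0.001], [-0.111, 0.994, -0.0], [0.001, -0.0, -1.0]]
wrist_force: [-0.8, -1.9, -3.0]
gripper_width: 0.088
[-0.4719804   0.12187605 -0.39018322] [-0.75934223 -1.90618668 -3.04541834] [0.52750638 0.12115227 0.04177063]
teal 151 [0.6282 0.126 ] yaw 3.24
```

View pics/i.png

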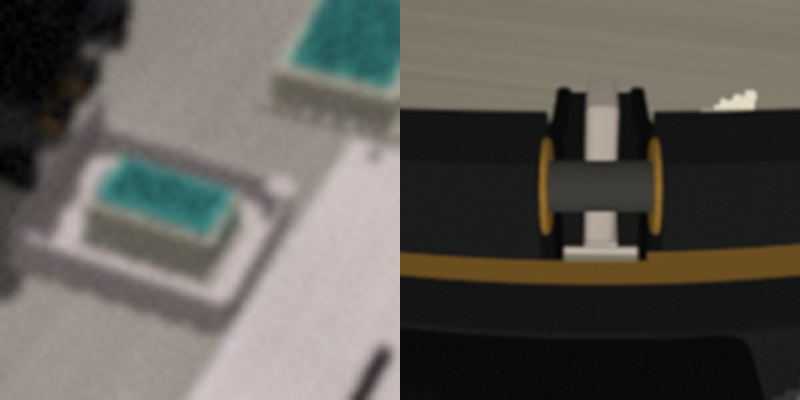

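Tray yaw is now about 3.3°, which matches the bay (3.3–3.5°), and its leading end is about 20 mm short of the mouth. I feed it in gently.

```bash
python3 -m jog '{"delta_pos":[[2,-0.2,0],[2,-0.2,0],[2,-0.2,0],[2,-0.2,0],[2,-0.2,0],[2,-0.2,0],[2,-0.2,0],[2,-0.2,0],[2,-0.2,0],[2,-0.2,0]],"rot":[[0,0,0],[0,0,0],[0,0,0],[0,0,0],[0,0,0],[0,0,0],[0,0,0],[0,0,0],[0,0,0],[0,0,0]],"grip":[0,0,0,0,0,0,0,0,0,0]}'
python3 -c "
from h import *
s=r.sense();print(s['moment'],s['wrist_force'],s['tcp_pos']);teal(cap('scene'))"
```

```text
time_s: 12.07
tcp_pos: [0.548, 0.1192, 0.0422]
ee_rot: [[-0.994, -0.111, -0.0], [-0.111, 0.994, -0.0], [0.0, -0.0, -1.0]]
wrist_force: [-1.6, 0.3, -3.7]
gripper_width: 0.09
[0.07107421 0.66562947 0.08622363] [-1.60197639  0.28283541 -3.72423479] [0.54802429 0.11922122 0.04224426]
teal 147 [0.6488 0.1268] yaw 6.53
```

```bash
python3 -m jog '{"delta_pos":[[0,0,0],[0,0,0],[0,0,0],[0,0,0],[0,0,0],[0,0,0]],"rot":[[0,0,-0.8],[0,0,-0.8],[0,0,-0.8],[0,0,-0.8],[0,0,0],[0,0,0]],"grip":[0,0,0,0,0,0]}'
python3 -c "
from h import *
s=r.sense();print(s['moment'],s['wrist_force'],s['tcp_pos']);
for _ in range(2): teal(cap('scene'))"
```

```text
time_s: 12.62
tcp_pos: [0.5483, 0.1195, 0.0425]
ee_rot: [[-0.998, -0.055, 0.001], [-0.055, 0.998, 0.0], [-0.001, 0.0, -1.0]]
wrist_force: [1.3, 2.4, -3.3]
gripper_width: 0.084
[0.2861076  0.01143042 0.16197314] [ 1.31710585  2.3568129  -3.26796949] [0.54828718 0.11947335 0.04246228]
teal 153 [0.6491 0.1222] yaw 1.31
teal 155 [0.649  0.1224] yaw 2.77
```

```bash
python3 -m jog '{"delta_pos":[[1.5,0.1,0],[1.5,0.1,0],[1.5,0.1,0],[1.5,0.1,0],[1.5,0.1,0],[1.5,0.1,0]],"rot":[[0,0,0],[0,0,0],[0,0,0],[0,0,0],[0,0,0],[0,0,0]],"grip":[0,0,0,0,0,0]}'
python3 -c "
from h import *
s=r.sense();print(s['moment'],s['wrist_force'],s['tcp_pos']);
for _ in range(2): teal(cap('scene'))"
```

```text
time_s: 13.22
tcp_pos: [0.5566, 0.1195, 0.0421]
ee_rot: [[-0.998, -0.055, -0.001], [-0.055, 0.998, -0.0], [0.001, -0.0, -1.0]]
wrist_force: [-2.7, -1.0, -3.1]
gripper_width: 0.089
[-0.03742651  0.77164412  0.01033352] [-2.69479871 -1.0101053  -3.1263    ] [0.55659667 0.11951839 0.04207205]
teal 151 [0.657  0.1215] yaw 1.76
teal 150 [0.6578 0.1214] yaw 1.99
```

```bash
python3 -m jog '{"delta_pos":[[1,0.1,0],[1,0.1,0],[1,0.1,0],[1,0.1,0]],"rot":[[0,0,0],[0,0,0],[0,0,0],[0,0,0]],"grip":[0,0,0,0]}'
python3 -c "
from h import *
s=r.sense();print(s['moment'],s['wrist_force'],s['tcp_pos'])"
```

```text
time_s: 13.65
tcp_pos: [0.5608, 0.1202, 0.0422]
ee_rot: [[-0.998, -0.055, -0.0], [-0.055, 0.998, -0.0], [0.0, -0.0, -1.0]]
wrist_force: [-1.9, -0.6, -3.6]
gripper_width: 0.088
[-0.06201563  0.74634548 -0.04163279] [-1.85352324 -0.58933778 -3.63068506] [0.56083142 0.12016904 0.04219584]
```

```bash
python3 -m jog '{"delta_pos":[[1,0.06,0],[1,0.06,0],[1,0.06,0],[1,0.06,0]],"rot":[[0,0,0],[0,0,0],[0,0,0],[0,0,0]],"grip":[0,0,0,0]}'
python3 -c "
from h import *
s=r.sense();print(s['moment'],s['wrist_force'])"
```

```text
time_s: 13.98
tcp_pos: [0.5649, 0.1205, 0.0422]
ee_rot: [[-0.998, -0.055, -0.0], [-0.055, 0.998, -0.0], [0.0, -0.0, -1.0]]
wrist_force: [-2.2, -0.2, -2.8]
gripper_width: 0.09
[-0.01941283  0.78810385  0.01395886] [-2.16843282 -0.24271256 -2.82983497]
```

```bash
python3 -m jog '{"delta_pos":[[1,0.06,0],[1,0.06,0],[1,0.06,0]],"rot":[[0,0,0],[0,0,0],[0,0,0]],"grip":[0,0,0]}'
python3 -c "
from h import *
s=r.sense();print(s['moment'],s['wrist_force'])"
```

```text
time_s: 14.23
tcp_pos: [0.5679, 0.1207, 0.0422]
ee_rot: [[-0.998, -0.055, -0.0], [-0.055, 0.998, -0.0], [0.0, -0.0, -1.0]]
wrist_force: [-2.5, 0.3, -2.8]
gripper_width: 0.09
[-0.02759268  0.74924487 -0.01209687] [-2.48786334  0.34769923 -2.81079144]
```

```bash
python3 -m jog '{"delta_pos":[[1,0.06,0],[1,0.06,0],[1,0.06,0]],"rot":[[0,0,0],[0,0,0],[0,0,0]],"grip":[0,0,0]}'
python3 -c "
from h import *
s=r.sense();print(s['moment'],s['wrist_force'])"
```

```text
time_s: 14.48
tcp_pos: [0.5709, 0.1209, 0.0422]
ee_rot: [[-0.998, -0.055, 0.0], [-0.055, 0.998, -0.0], [-0.0, -0.0, -1.0]]
wrist_force: [-1.8, -0.3, -3.2]
gripper_width: 0.091
[-0.0664569   0.76546182  0.0114573 ] [-1.80156893 -0.32372066 -3.1849442 ]
```

```bash
python3 -m jog '{"delta_pos":[[1,0.06,0],[1,0.06,0]],"rot":[[0,0,0],[0,0,0]],"grip":[0,0]}'
python3 -c "
from h import *
s=r.sense();print(s['moment'],s['wrist_force'])"
```

```text
time_s: 14.65
tcp_pos: [0.5729, 0.121, 0.0423]
ee_rot: [[-0.998, -0.055, -0.0], [-0.055, 0.998, 0.0], [0.0, 0.0, -1.0]]
wrist_force: [-1.8, -0.3, -3.4]
gripper_width: 0.093
[-0.0037665   0.71987101  0.01015959] [-1.80200905 -0.33139635 -3.44459417]
```

```bash
python3 -m jog '{"delta_pos":[[1,0.06,0],[1,0.06,0],[1,0.06,0]],"rot":[[0,0,0],[0,0,0],[0,0,0]],"grip":[0,0,0]}'
python3 -c "
from h import *
s=r.sense();print(s['moment'],s['wrist_force'])"
```

```text
time_s: 14.9
tcp_pos: [0.5759, 0.1211, 0.0423]
ee_rot: [[-0.998, -0.055, 0.0], [-0.055, 0.998, -0.0], [-0.0, -0.0, -1.0]]
wrist_force: [-0.7, -0.7, -2.8]
gripper_width: 0.086
[-0.01008195  0.7342182  -0.0272751 ] [-0.73300249 -0.65252513 -2.79504579]
```

```bash
python3 -m jog '{"delta_pos":[[1,0.06,0],[1,0.06,0]],"rot":[[0,0,0],[0,0,0]],"grip":[0,0]}'
python3 -c "
from h import *
s=r.sense();print(s['moment'],s['wrist_force']);teal(cap('scene'))"
```

```text
time_s: 15.07
tcp_pos: [0.5779, 0.1212, 0.0422]
ee_rot: [[-0.998, -0.055, -0.0], [-0.055, 0.998, -0.0], [0.0, -0.0, -1.0]]
wrist_force: [-2.1, 0.2, -3.7]
gripper_width: 0.087
[-0.04268289  0.7253707  -0.03293301] [-2.0585572   0.17389258 -3.68192034]
teal 150 [0.6777 0.1226] yaw 1.88
```

```bash
python3 -m jog '{"delta_pos":[[1,0.06,0],[1,0.06,0],[1,0.06,0]],"rot":[[0,0,0],[0,0,0],[0,0,0]],"grip":[0,0,0]}'
python3 -c "
from h import *
s=r.sense();print(s['moment'],s['wrist_force'])"
```

```text
time_s: 15.37
tcp_pos: [0.5809, 0.1214, 0.0422]
ee_rot: [[-0.998, -0.055, -0.0], [-0.055, 0.998, 0.0], [0.0, 0.0, -1.0]]
wrist_force: [-1.8, -0.5, -3.7]
gripper_width: 0.086
[-0.054144    0.73822084  0.01052413] [-1.82511118 -0.54138699 -3.68167443]
```

```bash
python3 -m jog '{"delta_pos":[[1,0.06,0],[1,0.06,0],[1,0.06,0]],"rot":[[0,0,0],[0,0,0],[0,0,0]],"grip":[0,0,0]}'
python3 -c "
from h import *
s=r.sense();print(s['moment'],s['wrist_force'])"
```

```text
time_s: 15.62
tcp_pos: [0.5839, 0.1216, 0.0422]
ee_rot: [[-0.998, -0.055, -0.0], [-0.055, 0.998, -0.0], [0.0, -0.0, -1.0]]
wrist_force: [-1.4, -0.1, -3.8]
gripper_width: 0.09
[ 0.00640887  0.76192203 -0.01840377] [-1.37503608 -0.11463936 -3.77375054]
```

```bash
python3 -m jog '{"delta_pos":[[1,0.06,0],[1,0.06,0],[1,0.06,0],[1,0.06,0]],"rot":[[0,0,0],[0,0,0],[0,0,0],[0,0,0]],"grip":[0,0,0,0]}'
python3 -c "
from h import *
s=r.sense();print(s['moment'],s['wrist_force'])"
```

```text
time_s: 15.95
tcp_pos: [0.5879, 0.1218, 0.0422]
ee_rot: [[-0.998, -0.055, -0.0], [-0.055, 0.998, -0.0], [0.0, -0.0, -1.0]]
wrist_force: [-2.2, -0.0, -3.5]
gripper_width: 0.091
[-0.02962144  0.6917638   0.00878212] [-2.20729697 -0.03723318 -3.45152795]
```

```bash
python3 -m jog '{"delta_pos":[[1,0.06,0],[1,0.06,0],[1,0.06,0],[1,0.06,0]],"rot":[[0,0,0],[0,0,0],[0,0,0],[0,0,0]],"grip":[0,0,0,0]}'
python3 -c "
from h import *
s=r.sense();print(s['moment'],s['wrist_force'])
c=cap('scene');teal(c);cv2.imwrite('pics/j.png',np.hstack([cv2.resize(c['frame'][140:240,270:370,::-1],(400,400),interpolation=cv2.INTER_CUBIC),cv2.resize(cap('side')['frame'][100:200,110:210,::-1],(400,400),interpolation=cv2.INTER_CUBIC)]))"
```

```text
time_s: 16.28
tcp_pos: [0.5919, 0.1221, 0.0422]
ee_rot: [[-0.998, -0.055, -0.0], [-0.055, 0.998, -0.0], [0.0, -0.0, -1.0]]
wrist_force: [-1.6, -0.4, -3.9]
gripper_width: 0.086
[-0.0125203   0.76862798 -0.00968673] [-1.64898898 -0.43699686 -3.92056738]
teal 121 [0.6843 0.1237] yaw 1.5
```

View pics/j.png

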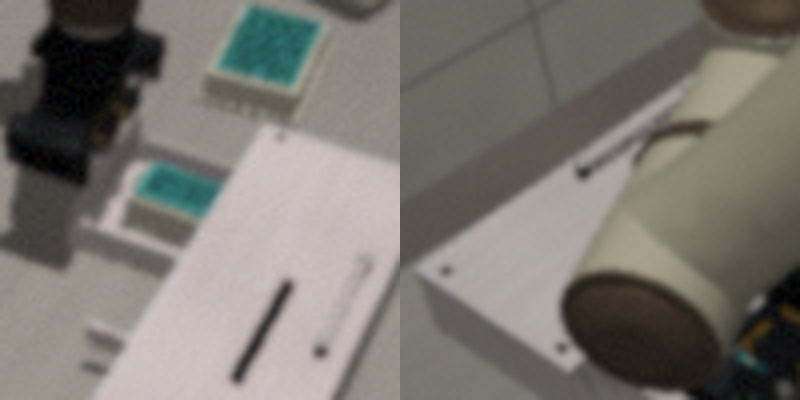

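The tray has entered under the roof of the left bay (scene crop about (200,210)), with no side force yet. I keep going in small steps.

```bash
python3 -m jog '{"delta_pos":[[1,0.06,0],[1,0.06,0],[1,0.06,0],[1,0.06,0],[1,0.06,0]],"rot":[[0,0,0],[0,0,0],[0,0,0],[0,0,0],[0,0,0]],"grip":[0,0,0,0,0]}'
python3 -c "
from h import *
s=r.sense();print(s['moment'],s['wrist_force'])"
```

```text
time_s: 16.8
tcp_pos: [0.5969, 0.1223, 0.0422]
ee_rot: [[-0.998, -0.055, -0.0], [-0.055, 0.998, -0.0], [0.0, -0.0, -1.0]]
wrist_force: [-1.6, -0.1, -3.0]
gripper_width: 0.086
[-0.00874376  0.70114781 -0.01001356] [-1.63914449 -0.13141559 -2.9839543 ]
```

```bash
python3 -m jog '{"delta_pos":[[1,0.06,0],[1,0.06,0],[1,0.06,0],[1,0.06,0]],"rot":[[0,0,0],[0,0,0],[0,0,0],[0,0,0]],"grip":[0,0,0,0]}'
python3 -c "
from h import *
s=r.sense();print(s['moment'],s['wrist_force'])"
```

```text
time_s: 17.13
tcp_pos: [0.6009, 0.1226, 0.0422]
ee_rot: [[-0.998, -0.055, -0.0], [-0.055, 0.998, -0.0], [0.0, -0.0, -1.0]]
wrist_force: [-1.9, 0.1, -4.5]
gripper_width: 0.092
[-0.04883073  0.73428845  0.0079523 ] [-1.87075712  0.07500028 -4.53750026]
```

```bash
python3 -m jog '{"delta_pos":[[1,0.06,0],[1,0.06,0],[1,0.06,0],[1,0.06,0],[1,0.06,0]],"rot":[[0,0,0],[0,0,0],[0,0,0],[0,0,0],[0,0,0]],"grip":[0,0,0,0,0]}'
python3 -c "
from h import *
s=r.sense();print(s['moment'],s['wrist_force'])"
```

```text
time_s: 17.55
tcp_pos: [0.6059, 0.1229, 0.0423]
ee_rot: [[-0.998, -0.055, 0.0], [-0.055, 0.998, -0.0], [-0.0, -0.0, -1.0]]
wrist_force: [-2.7, -0.9, -3.8]
gripper_width: 0.087
[-0.02252498  0.71905448  0.00584213] [-2.685509   -0.94135017 -3.81854133]
```

```bash
python3 -m jog '{"delta_pos":[[1,0.06,0],[1,0.06,0],[1,0.06,0],[1,0.06,0],[1,0.06,0]],"rot":[[0,0,0],[0,0,0],[0,0,0],[0,0,0],[0,0,0]],"grip":[0,0,0,0,0]}'
python3 -c "
from h import *
s=r.sense();print(s['moment'],s['wrist_force']);teal(cap('scene'))"
```

```text
time_s: 17.97
tcp_pos: [0.6109, 0.1232, 0.0422]
ee_rot: [[-0.998, -0.055, -0.0], [-0.055, 0.998, -0.0], [0.0, -0.0, -1.0]]
wrist_force: [-1.9, -0.6, -3.3]
gripper_width: 0.086
[ 0.02198974  0.69879311 -0.02597552] [-1.9281704  -0.61661011 -3.26173328]
teal 83 [0.6935 0.1246] yaw -27.05
```

```bash
python3 -m jog '{"delta_pos":[[1,0.06,0],[1,0.06,0],[1,0.06,0],[1,0.06,0],[1,0.06,0],[1,0.06,0]],"rot":[[0,0,0],[0,0,0],[0,0,0],[0,0,0],[0,0,0],[0,0,0]],"grip":[0,0,0,0,0,0]}'
python3 -c "
from h import *
s=r.sense();print(s['moment'],s['wrist_force'])"
```

```text
time_s: 18.52
tcp_pos: [0.6169, 0.1236, 0.0423]
ee_rot: [[-0.998, -0.055, -0.0], [-0.055, 0.998, 0.0], [0.0, 0.0, -1.0]]
wrist_force: [-1.4, -0.0, -2.5]
gripper_width: 0.089
[-3.42408798e-04  7.07768472e-01 -6.89883687e-03] [-1.43782367 -0.04346435 -2.51844013]
```

```bash
python3 -m jog '{"delta_pos":[[1,0.06,0],[1,0.06,0],[1,0.06,0],[1,0.06,0],[1,0.06,0],[1,0.06,0]],"rot":[[0,0,0],[0,0,0],[0,0,0],[0,0,0],[0,0,0],[0,0,0]],"grip":[0,0,0,0,0,0]}'
python3 -c "
from h import *
s=r.sense();print(s['moment'],s['wrist_force'])"
```

```text
time_s: 19.02
tcp_pos: [0.6229, 0.1239, 0.0423]
ee_rot: [[-0.998, -0.055, 0.0], [-0.055, 0.998, 0.0], [-0.0, 0.0, -1.0]]
wrist_force: [-2.2, -0.4, -3.7]
gripper_width: 0.095
[-0.01516106  0.70741333  0.03144831] [-2.22011354 -0.38059483 -3.69144554]
```

```bash
python3 -m jog '{"delta_pos":[[1,0.06,0],[1,0.06,0],[1,0.06,0],[1,0.06,0],[1,0.06,0],[1,0.06,0]],"rot":[[0,0,0],[0,0,0],[0,0,0],[0,0,0],[0,0,0],[0,0,0]],"grip":[0,0,0,0,0,0]}'
python3 -c "
from h import *
s=r.sense();print(s['moment'],s['wrist_force'])"
```

```text
time_s: 19.52
tcp_pos: [0.6289, 0.1243, 0.0422]
ee_rot: [[-0.998, -0.055, -0.0], [-0.055, 0.998, -0.0], [0.0, -0.0, -1.0]]
wrist_force: [-2.1, 0.4, -3.9]
gripper_width: 0.088
[-0.04522957  0.72626884  0.007729  ] [-2.08956495  0.35298702 -3.86830381]
```

```bash
python3 -m jog '{"delta_pos":[[1,0.06,0],[1,0.06,0],[1,0.06,0],[1,0.06,0],[1,0.06,0],[1,0.06,0]],"rot":[[0,0,0],[0,0,0],[0,0,0],[0,0,0],[0,0,0],[0,0,0]],"grip":[0,0,0,0,0,0]}'
python3 -c "
from h import *
s=r.sense();print(s['moment'],s['wrist_force']);c=cap('scene')
cv2.imwrite('pics/k.png',cv2.resize(c['frame'][150:240,260:380,::-1],(800,600),interpolation=cv2.INTER_CUBIC))"
```

```text
time_s: 20.02
tcp_pos: [0.6349, 0.1247, 0.0422]
ee_rot: [[-0.998, -0.055, -0.0], [-0.055, 0.998, -0.0], [0.0, -0.0, -1.0]]
wrist_force: [-2.7, -0.3, -2.8]
gripper_width: 0.086
[-0.03901156  0.71417491  0.03201088] [-2.72177176 -0.33682067 -2.82857734]
```

```bash
python3 -m jog '{"delta_pos":[[1,0.06,0],[1,0.06,0],[1,0.06,0],[1,0.06,0],[1,0.06,0],[1,0.06,0],[1,0.06,0]],"rot":[[0,0,0],[0,0,0],[0,0,0],[0,0,0],[0,0,0],[0,0,0],[0,0,0]],"grip":[0,0,0,0,0,0,0]}'
python3 -c "
from h import *
s=r.sense();print(s['moment'],s['wrist_force'])"
```

```text
time_s: 20.65
tcp_pos: [0.6419, 0.1251, 0.0422]
ee_rot: [[-0.998, -0.055, 0.0], [-0.055, 0.998, 0.0], [-0.0, 0.0, -1.0]]
wrist_force: [-1.9, 0.8, -2.9]
gripper_width: 0.086
[-1.90783801e-02  7.43990696e-01 -4.84265828e-05] [-1.85203396  0.79342748 -2.92471801]
```

```bash
python3 -m jog '{"delta_pos":[[1,0.06,0],[1,0.06,0],[1,0.06,0],[1,0.06,0],[1,0.06,0],[1,0.06,0],[1,0.06,0]],"rot":[[0,0,0],[0,0,0],[0,0,0],[0,0,0],[0,0,0],[0,0,0],[0,0,0]],"grip":[0,0,0,0,0,0,0]}'
python3 -c "
from h import *
s=r.sense();print(s['moment'],s['wrist_force'])"
```

```text
time_s: 21.23
tcp_pos: [0.6489, 0.1255, 0.0422]
ee_rot: [[-0.998, -0.055, -0.0], [-0.055, 0.998, -0.0], [0.0, -0.0, -1.0]]
wrist_force: [-1.6, 0.3, -3.3]
gripper_width: 0.086
[-0.01076053  0.75090846 -0.04645001] [-1.63868061  0.34849767 -3.26950119]
```

```bash
python3 -m jog '{"delta_pos":[[1,0.06,0],[1,0.06,0],[1,0.06,0],[1,0.06,0],[1,0.06,0],[1,0.06,0],[1,0.06,0]],"rot":[[0,0,0],[0,0,0],[0,0,0],[0,0,0],[0,0,0],[0,0,0],[0,0,0]],"grip":[0,0,0,0,0,0,0]}'
python3 -c "
from h import *
s=r.sense();print(s['moment'],s['wrist_force'])"
```

```text
time_s: 21.82
tcp_pos: [0.6559, 0.1259, 0.0422]
ee_rot: [[-0.998, -0.055, -0.0], [-0.055, 0.998, -0.0], [0.0, -0.0, -1.0]]
wrist_force: [-0.5, -0.6, -3.9]
gripper_width: 0.093
[-0.030438    0.72008416  0.00404522] [-0.5157655  -0.64182008 -3.87305656]
```

```bash
python3 -m jog '{"delta_pos":[[1,0.06,0],[1,0.06,0],[1,0.06,0],[1,0.06,0],[1,0.06,0],[1,0.06,0],[1,0.06,0]],"rot":[[0,0,0],[0,0,0],[0,0,0],[0,0,0],[0,0,0],[0,0,0],[0,0,0]],"grip":[0,0,0,0,0,0,0]}'
python3 -c "
from h import *
s=r.sense();print(s['moment'],s['wrist_force'])"
```

```text
time_s: 22.4
tcp_pos: [0.6629, 0.1264, 0.0423]
ee_rot: [[-0.998, -0.055, 0.0], [-0.055, 0.998, 0.0], [-0.0, 0.0, -1.0]]
wrist_force: [-1.4, -0.1, -2.7]
gripper_width: 0.086
[0.03028475 0.75795048 0.0213962 ] [-1.4296679  -0.07128468 -2.73694054]
```

View pics/k.png

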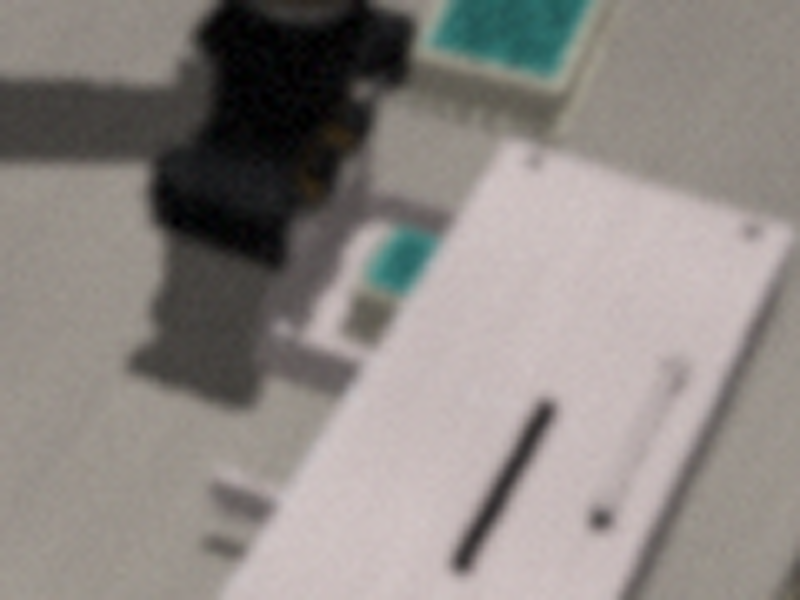

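The tray is about two-thirds in at (400,280), running straight, and the forces show only drag.

```bash
python3 -m jog '{"delta_pos":[[1,0.06,0],[1,0.06,0],[1,0.06,0],[1,0.06,0],[1,0.06,0],[1,0.06,0],[1,0.06,0]],"rot":[[0,0,0],[0,0,0],[0,0,0],[0,0,0],[0,0,0],[0,0,0],[0,0,0]],"grip":[0,0,0,0,0,0,0]}'
python3 -c "
from h import *
s=r.sense();print(s['moment'],s['wrist_force'])"
```

```text
time_s: 22.98
tcp_pos: [0.6699, 0.1268, 0.0423]
ee_rot: [[-0.998, -0.055, -0.0], [-0.055, 0.998, 0.0], [0.0, 0.0, -1.0]]
wrist_force: [-2.8, -0.6, -3.3]
gripper_width: 0.088
[-0.0033284   0.73767598  0.05594058] [-2.82988708 -0.60902145 -3.28655905]
```

```bash
python3 -m jog '{"delta_pos":[[1,0.06,0],[1,0.06,0],[1,0.06,0],[1,0.06,0],[1,0.06,0],[1,0.06,0],[1,0.06,0]],"rot":[[0,0,0],[0,0,0],[0,0,0],[0,0,0],[0,0,0],[0,0,0],[0,0,0]],"grip":[0,0,0,0,0,0,0]}'
python3 -c "
from h import *
s=r.sense();print(s['moment'],s['wrist_force'])"
```

```text
time_s: 23.57
tcp_pos: [0.6769, 0.1272, 0.0422]
ee_rot: [[-0.998, -0.055, -0.0], [-0.055, 0.998, -0.0], [0.0, -0.0, -1.0]]
wrist_force: [-2.1, 0.1, -2.9]
gripper_width: 0.087
[-0.03301869  0.72046529  0.01128663] [-2.05043999  0.1191562  -2.923905  ]
```

```bash
python3 -m jog '{"delta_pos":[[1,0.06,0],[1,0.06,0],[1,0.06,0],[1,0.06,0],[1,0.06,0],[1,0.06,0],[1,0.06,0]],"rot":[[0,0,0],[0,0,0],[0,0,0],[0,0,0],[0,0,0],[0,0,0],[0,0,0]],"grip":[0,0,0,0,0,0,0]}'
python3 -c "
from h import *
s=r.sense();print(s['moment'],s['wrist_force'])"
```

```text
time_s: 24.15
tcp_pos: [0.6839, 0.1276, 0.0422]
ee_rot: [[-0.998, -0.055, -0.0], [-0.055, 0.998, 0.0], [0.0, 0.0, -1.0]]
wrist_force: [-1.8, -0.6, -4.0]
gripper_width: 0.085
[-0.04066982  0.70341975 -0.00216769] [-1.84891793 -0.57827172 -3.99559426]
```

```bash
python3 -m jog '{"delta_pos":[[1,0.06,0],[1,0.06,0],[0.5,0.03,0],[0.5,0.03,0],[0.5,0.03,0],[0.5,0.03,0]],"rot":[[0,0,0],[0,0,0],[0,0,0],[0,0,0],[0,0,0],[0,0,0]],"grip":[0,0,0,0,0,0]}'
python3 -c "
from h import *
s=r.sense();print(s['moment'],s['wrist_force'])"
```

```text
time_s: 24.65
tcp_pos: [0.6878, 0.1278, 0.0422]
ee_rot: [[-0.998, -0.055, -0.0], [-0.055, 0.998, -0.0], [0.0, -0.0, -1.0]]
wrist_force: [-2.5, 0.7, -3.9]
gripper_width: 0.087
[-0.05515794  0.76364185 -0.04340053] [-2.51183397  0.68454667 -3.91629643]
```

```bash
python3 -m jog '{"delta_pos":[[0.5,0.03,0],[0.5,0.03,0],[0.5,0.03,0],[0.5,0.03,0],[0.5,0.03,0],[0.5,0.03,0]],"rot":[[0,0,0],[0,0,0],[0,0,0],[0,0,0],[0,0,0],[0,0,0]],"grip":[0,0,0,0,0,0]}'
python3 -c "
from h import *
s=r.sense();print(s['moment'],s['wrist_force'])"
```

```text
time_s: 25.15
tcp_pos: [0.6909, 0.128, 0.0423]
ee_rot: [[-0.998, -0.055, 0.0], [-0.055, 0.998, 0.0], [-0.0, 0.0, -1.0]]
wrist_force: [-2.1, -0.1, -3.1]
gripper_width: 0.087
[-0.06851839  0.74256421 -0.00464084] [-2.08697663 -0.09185867 -3.13438307]
```

```bash
python3 -m jog '{"delta_pos":[[0.5,0.03,0],[0.5,0.03,0],[0.5,0.03,0],[0.5,0.03,0]],"rot":[[0,0,0],[0,0,0],[0,0,0],[0,0,0]],"grip":[0,0,0,0]}'
python3 -c "
from h import *
s=r.sense();print(s['moment'],s['wrist_force'])"
```

```text
time_s: 25.48
tcp_pos: [0.6929, 0.1282, 0.0423]
ee_rot: [[-0.998, -0.055, 0.0], [-0.055, 0.998, 0.0], [-0.0, 0.0, -1.0]]
wrist_force: [-0.9, 0.5, -3.8]
gripper_width: 0.091
[-0.02747883  0.67948452  0.00844218] [-0.91119151  0.51464128 -3.78469894]
```

```bash
python3 -m jog '{"delta_pos":[[0.5,0.03,0],[0.5,0.03,0],[0.5,0.03,0],[0.5,0.03,0]],"rot":[[0,0,0],[0,0,0],[0,0,0],[0,0,0]],"grip":[0,0,0,0]}'
python3 -c "
from h import *
s=r.sense();print(s['moment'],s['wrist_force'])"
```

```text
time_s: 25.82
tcp_pos: [0.6949, 0.1283, 0.0422]
ee_rot: [[-0.998, -0.055, -0.0], [-0.055, 0.998, -0.0], [0.0, -0.0, -1.0]]
wrist_force: [-2.7, -0.5, -3.3]
gripper_width: 0.09
[0.00230816 0.77914509 0.03847403] [-2.74439264 -0.51318649 -3.2797124 ]
```

```bash
python3 -m jog '{"delta_pos":[[0.5,0.03,0],[0.5,0.03,0],[0.5,0.03,0]],"rot":[[0,0,0],[0,0,0],[0,0,0]],"grip":[0,0,0]}'
python3 -c "
from h import *
s=r.sense();print(s['moment'],s['wrist_force'])"
```

```text
time_s: 26.07
tcp_pos: [0.6964, 0.1284, 0.0422]
ee_rot: [[-0.998, -0.055, -0.0], [-0.055, 0.998, -0.0], [0.0, -0.0, -1.0]]
wrist_force: [-1.8, -0.2, -3.3]
gripper_width: 0.088
[-0.00311017  0.72669284  0.01259397] [-1.81208518 -0.1600857  -3.31029358]
```

```bash
python3 -m jog '{"delta_pos":[[0.5,0.03,0],[0.5,0.03,0],[0.5,0.03,0]],"rot":[[0,0,0],[0,0,0],[0,0,0]],"grip":[0,0,0]}'
python3 -c "
from h import *
s=r.sense();print(s['moment'],s['wrist_force'])"
```

```text
time_s: 26.32
tcp_pos: [0.6979, 0.1284, 0.0423]
ee_rot: [[-0.998, -0.055, -0.0], [-0.055, 0.998, 0.0], [0.0, 0.0, -1.0]]
wrist_force: [-2.6, 0.7, -2.9]
gripper_width: 0.092
[ 0.0022383   0.73759497 -0.00309747] [-2.56164668  0.65359755 -2.89835349]
```

```bash
python3 -m jog '{"delta_pos":[[0.5,0.03,0],[0.5,0.03,0],[0.5,0.03,0]],"rot":[[0,0,0],[0,0,0],[0,0,0]],"grip":[0,0,0]}'
python3 -c "
from h import *
s=r.sense();print(s['moment'],s['wrist_force'])"
```

```text
time_s: 26.57
tcp_pos: [0.6994, 0.1285, 0.0422]
ee_rot: [[-0.998, -0.055, 0.0], [-0.055, 0.998, -0.0], [-0.0, -0.0, -1.0]]
wrist_force: [-1.6, 0.1, -3.1]
gripper_width: 0.087
[-0.07749757  0.74149756  0.01983984] [-1.60047659  0.09914393 -3.07692532]
```

```bash
python3 -m jog '{"delta_pos":[[0.5,0.03,0],[0.5,0.03,0],[0.5,0.03,0]],"rot":[[0,0,0],[0,0,0],[0,0,0]],"grip":[0,0,0]}'
python3 -c "
from h import *
s=r.sense();print(s['moment'],s['wrist_force'])"
```

```text
time_s: 26.82
tcp_pos: [0.7009, 0.1286, 0.0422]
ee_rot: [[-0.998, -0.055, -0.0], [-0.055, 0.998, -0.0], [0.0, -0.0, -1.0]]
wrist_force: [-2.2, -0.4, -4.1]
gripper_width: 0.091
[-0.02371857  0.74065098  0.03354889] [-2.22237119 -0.43554045 -4.09743189]
```

```bash
python3 -m jog '{"delta_pos":[[0.5,0.03,0],[0.5,0.03,0],[0.5,0.03,0]],"rot":[[0,0,0],[0,0,0],[0,0,0]],"grip":[0,0,0]}'
python3 -c "
from h import *
s=r.sense();print(s['moment'],s['wrist_force'])
c=cap('scene');cv2.imwrite('pics/l.png',cv2.resize(c['frame'][150:240,260:380,::-1],(800,600),interpolation=cv2.INTER_CUBIC))"
```

```text
time_s: 27.07
tcp_pos: [0.7024, 0.1287, 0.0423]
ee_rot: [[-0.998, -0.055, 0.0], [-0.055, 0.998, 0.0], [-0.0, 0.0, -1.0]]
wrist_force: [-1.6, 0.6, -3.3]
gripper_width: 0.089
[ 0.01231775  0.71156303 -0.00666084] [-1.60966165  0.61176221 -3.32100716]
```

```bash
python3 -m jog '{"delta_pos":[[0.5,0.03,0],[0.5,0.03,0]],"rot":[[0,0,0],[0,0,0]],"grip":[0,0]}'
python3 -c "
from h import *
s=r.sense();print(s['moment'],s['wrist_force'])"
```

```text
time_s: 27.28
tcp_pos: [0.7033, 0.1288, 0.0423]
ee_rot: [[-0.998, -0.055, -0.0], [-0.055, 0.998, -0.0], [0.0, -0.0, -1.0]]
wrist_force: [-2.2, -1.1, -2.3]
gripper_width: 0.092
[-0.03969293  0.78577016  0.0011592 ] [-2.23582481 -1.0500788  -2.33154342]
```

```bash
python3 -m jog '{"delta_pos":[[0.5,0.03,0],[0.5,0.03,0]],"rot":[[0,0,0],[0,0,0]],"grip":[0,0]}'
python3 -c "
from h import *
s=r.sense();print(s['moment'],s['wrist_force'])"
```

```text
time_s: 27.45
tcp_pos: [0.7044, 0.1288, 0.0423]
ee_rot: [[-0.998, -0.055, 0.0], [-0.055, 0.998, 0.0], [-0.0, 0.0, -1.0]]
wrist_force: [-1.8, -0.3, -2.6]
gripper_width: 0.092
[-0.01610298  0.72121633  0.04802376] [-1.83074288 -0.34846284 -2.58221633]
```

```bash
python3 -m jog '{"delta_pos":[[0.5,0.03,0],[0.5,0.03,0]],"rot":[[0,0,0],[0,0,0]],"grip":[0,0]}'
python3 -c "
from h import *
s=r.sense();print(s['moment'],s['wrist_force'])"
```

```text
time_s: 27.62
tcp_pos: [0.7046, 0.1287, 0.042]
ee_rot: [[-0.998, -0.055, -0.002], [-0.055, 0.998, -0.001], [0.002, -0.0, -1.0]]
wrist_force: [-4.1, 0.6, -3.2]
gripper_width: 0.091
[-0.14559681  1.40600348 -0.03081011] [-4.10892233  0.64241475 -3.21496793]
```

```bash
python3 -m jog '{"delta_pos":[[0.5,0.03,0],[0.5,0.03,0]],"rot":[[0,0,0],[0,0,0]],"grip":[0,0]}'
python3 -c "
from h import *
s=r.sense();print(s['moment'],s['wrist_force'])"
```

```text
time_s: 27.78
tcp_pos: [0.7046, 0.1286, 0.0417]
ee_rot: [[-0.998, -0.055, -0.004], [-0.055, 0.998, -0.001], [0.004, -0.001, -1.0]]
wrist_force: [-6.2, -1.3, -1.8]
gripper_width: 0.089
[ 0.04306391  2.00707941 -0.00559608] [-6.16956371 -1.29808367 -1.78537585]
```

The tray stopped dead at TCP x = 0.7046: the force climbs about 2 N per 0.5 mm, with no side force or yaw moment. That is the rear stop. I relax, open just enough and back off upward.

```bash
python3 -m jog '{"delta_pos":[[0.3,0,0],[0,0,0],[-0.8,0,-0.5],[0,0,0],[0,0,0],[0,0,0],[0,0,0]],"rot":[[0,0,0],[0,0,0],[0,0,0],[0,0,0],[0,0,0],[0,0,0],[0,0,0]],"grip":[0,0,0,30,30,30,30]}'
python3 -m jog '{"delta_pos":[[0,0,0],[0,0,6],[0,0,15],[0,0,25],[0,0,30],[-10,0,30],[-35,-3,20],[-35,-3,0],[-35,-3,0],[-35,-3,0]],"rot":[[0,0,0],[0,0,0],[0,0,0],[0,0,0],[0,0,0],[0,0,0],[0,0,0],[0,0,0],[0,0,0],[0,0,0]],"grip":[35,35,35,35,35,35,35,35,35,35]}'
python3 -m jog '{"delta_pos":[[-35,0,10],[-30,0,10],[-10,0,0],[0,0,0]],"rot":[[0,0,0],[0,0,0],[0,0,0],[0,0,0]],"grip":[35,35,35,35]}'
python3 - <<'E'
from h import *
d=[cap('scene'),cap('side'),cap('wrist')];print(r.sense()['wrist_force'])
a=cv2.resize(d[0]['frame'][150:240,260:380,::-1],(400,300),interpolation=cv2.INTER_CUBIC)
b=cv2.resize(d[1]['frame'][95:215,105:265,::-1],(400,300),interpolation=cv2.INTER_CUBIC)
e=cv2.resize(d[2]['frame'][:,:,::-1],(400,300));f=cv2.resize(d[0]['frame'][:,:,::-1],(400,300))
cv2.imwrite('pics/m.png',np.vstack([np.hstack([a,b]),np.hstack([e,f])]))
import pickle;pickle.dump(d,open('w9.pkl','wb'))
E
```

```text
time_s: 28.37
tcp_pos: [0.7075, 0.1294, 0.0431]
ee_rot: [[-0.998, -0.056, 0.004], [-0.056, 0.998, 0.001], [-0.004, 0.001, -1.0]]
wrist_force: [-0.0, -0.4, -0.4]
gripper_width: 0.267
time_s: 29.2
tcp_pos: [0.5547, 0.1168, 0.1689]
ee_rot: [[-0.998, -0.055, 0.002], [-0.055, 0.998, 0.001], [-0.002, 0.001, -1.0]]
wrist_force: [-0.4, 1.0, -0.3]
gripper_width: 0.353
time_s: 29.53
tcp_pos: [0.4793, 0.1169, 0.1895]
ee_rot: [[-0.998, -0.057, 0.002], [-0.057, 0.998, 0.002], [-0.002, 0.002, -1.0]]
wrist_force: [-0.0, -0.1, -0.1]
gripper_width: 0.345
[ 0.84982758 -0.25193969  0.17171731]
```

View pics/m.png

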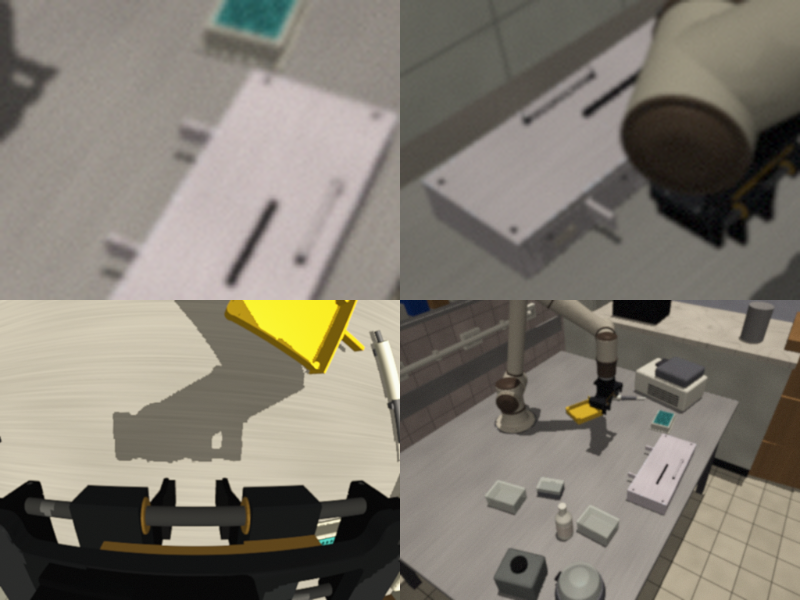

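Run:
```python
from h import *
import pickle
d=pickle.load(open('w9.pkl','rb'));k=.3
x=np.array([np.cos(np.radians(3.4)),np.sin(np.radians(3.4))])
for n,u,v in(('new',181,127),('full',106,239)): print(n,(onz(d[0],260+u*k,150+v*k,.047)[:2]@x).round(4))
t=onz(d[1],105+618*.4-160,95+238*.4,.047)
t2=onz(d[1],105+(618-400)*.4,95+232*.4,.047);print('side new tab end',t2,t2[:2]@x,'front',np.array([.725,.128])@x)
```

```text
new 0.6946
full 0.6924
side new tab end [0.66035728 0.14348321 0.047     ] 0.6677044074194072 front 0.7313150910624528
```

```bash
python3 -c "
from station import finish_job
print(finish_job())"
```

```text
the job is handed in; nothing more can be done
None
```

The cooler is back in the rack: I set it flat in the loose tray, then slid the tray by its pull into the empty left bay until it stopped. The job was handed in at about 30 s, with the gripper clear of everything.

- **Insertion:** drag while sliding was only about 2 N. I never felt the guide rails and needed no sideways correction.
- **Rear stop:** at TCP x = 0.7046 m the tray stopped and the push rose to about 6 N. I added 0.3 mm more without reading the force there. There was no sideways or twisting load, so it was the stop and not a jam.
- **Flush check:** in the scene camera the new tray's pull ends within about 2 mm of the neighbouring tray's pull, which is within what the picture can resolve.
- **Bystanders:** nothing else on the bench looked moved in the final scene image.
- **Checks that disagreed:**
  - The stop came about 5 mm deeper than I estimated from the images, roughly the camera and grip error.
  - A side-camera reading of the pull's end came out about 27 mm off the scene reading. I think I picked its shadow, so I set that reading aside without re-measuring.

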